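# Clamp the lid rack and aim its cradle at the garlic roaster

## Task

Get the lid rack ready for the garlic roaster's lid: the oil bottle stands in the way of the rack's swinging cradle, so move it onto the small bamboo tray and leave it standing upright there. Wind the clamp's handwheel clockwise until its pressure pad is fully down on the bamboo board, and only after that screw the cradle head clockwise down its mast until its two prongs point straight at the knob of the roaster. Leave the roaster and the two steel bowls where they stand, and let go of everything at the end.

Things in the scene. Friction and masses are not known exactly. Their poses are not given: they have to be found in the camera images.
- rack: The fixed lid rack with its bamboo board (board 120 x 330 mm, top 42 mm above the counter). Origin at the centre of the board's underside, on the counter; y runs along the board, z up. A steel arm (34 mm wide, top at 100 mm) runs over the board from the clamp to the mast. The clamp's handwheel axis stands at x = 0, y = -110 mm, the mast with the cradle head at x = 0, y = +105 mm. Immovable.
- wheel_grip (a point): Middle of the black grip bar on top of the handwheel, on the vertical wheel axis. The bar is 60 mm long (this point's x), 18 mm wide (y) and 40 mm tall (from 22 mm below to 18 mm above this point). The round steel rim (94 mm across, 10 mm thick) and spokes lie with their top 25 mm below this point. It sinks 3.2 mm per rad of winding.
- wheel (a joint): Angle of the handwheel, rad: grows clockwise seen from above, starts between 1.2 and 2.4; at 4.0 the rubber pad on its screw is fully down on the board and the wheel stops hard. The gap under the pad is 3.2 mm times (4.0 - angle). Friction about 0.12 N m; it stays where it is left.
- head_grip (a point): Middle of the black grip bar on top of the cradle head, on the mast axis. Same bar as on the wheel (60 x 18 x 40 mm along x, y, z). x points the way the two prongs point: 8 mm steel rods at y = -30 and +30 mm, 31 mm below this point, reaching 110 mm from the axis, ends turned up to 3 mm below it. The hub, 44 mm across, tops out 21 mm below it. Sinks 1.6 mm per rad.
- head (a joint): Angle of the cradle head on its threaded mast, rad: grows clockwise seen from above (screwing down), starts between 0.1 and 0.9, free from 0 (thread's upper end) to 6.4, with no stop at the wanted orientation, which lies between 2.9 and 4.0. Friction about 0.12 N m; it stays where it is left.
- roaster_knob (a point): Centre of the round knob (40 mm across) on top of the domed lid of the white ceramic garlic roaster, 127 mm above its foot, on its vertical axis. z is up.
- roaster: The loose garlic roaster: round, 132 mm across, 138 mm tall with its domed lid and knob (the lid is not to be lifted). Origin at the centre of its underside. About 0.9 kg.
- bottle_centre (a point): Half-way up the loose green glass oil bottle, 115 mm above its foot; z up along it. Body 60 mm across up to 130 mm, then a shoulder; straight round neck 28 mm across from 165 to 205 mm, cork cap 32 mm across up to 230 mm. 0.3 to 0.5 kg. It stands on the counter beside the board, on the robot's side of the mast, where the prongs would strike it.
- tray_floor (a point): Centre of the inner floor of the small square bamboo tray, 7 mm above the counter. The tray is 160 x 160 mm outside (along this point's x and y), its walls 7 mm thick and 24 mm tall from the counter. Immovable.
- bowl_a: The larger loose steel prep bowl, 130 mm across the rim, 60 mm tall, origin at the centre of its underside. 0.25 kg.
- bowl_b: The smaller loose steel prep bowl, 110 mm across the rim, 50 mm tall, origin at the centre of its underside. 0.2 kg. Either bowl may be on either side of the board.
Not all that is in view belongs to the job. There is more than one size of the part that bears bottle_centre; the job needs the largest.

How it is judged:
By the outcome, as a careful person would: the job done as asked, in the order asked, and still so for the second after the job is handed in, with the robot touching nothing.
It also fails if it takes over 72 s, if anything falls off the work surface, if the arm or the gripper's body presses on something with over 40 N, if the wrist force passes 120 N, or if a joint passes its speed limit or range.

## Robot

A 6-joint arm with a two-finger parallel gripper is mounted at the origin on the work surface. World frame = base frame: x ahead of the robot, y to its left, z up, the work surface at z = 0. Lengths are in m, angles in rad, forces in N, time in s.
With the tool pointing down it reaches from about 0.3 to 0.775 m from the base axis. Payload 14.6 kg.
Tool frame: the origin (TCP) lies between the finger pads; the fingertips stand 22 mm ahead of it and the grasp point (between the pads) lies 3 mm ahead of it (ctrl.tip_reach is the distance from the TCP to the fingertips, in m); z points along the fingers, y is the direction in which the jaws open and shut (so a half turn about z gives the same grasp; the last joint's range is limited). The gripper opens to 94 mm and grips with 3 to 60 N. Pads are 16 mm wide; open, the fingers measure 119 mm over their backs; the gripper's body (75 mm by 177 mm) begins 78 mm behind the grasp point.
Start: joints at [1.102, 0.3, 1.521, -0, 1.321, -0.067], TCP at [0.215, 0.506, 0.227] pointing down, gripper open.
Joint ranges: [-3.03, 3.03], [-0.79, 2.21], [0.23, 2.52], [-1.04, 4.18], [0, 3.07], [-2.55, 2.55]. Speed limits (rad/s): [2.22, 2.22, 2.57, 3.14, 3.14, 3.14].

## Interface

Orientations are given as [roll, pitch, yaw] about the fixed x, y, z axes, in that order (R = Rz(yaw) Ry(pitch) Rx(roll)).
In Python, from station import ctrl gives the robot as it stands. The module is installed in compiled form; this text tells all that it offers.
- The arm moves only by the shell command python3 -m creep 'ROWS' [OPENING] [FORCE]. ROWS is a JSON object of lists of equal length, an entry for each row: "xyz": the shift along the tool's x, y, z in mm, a list of three; "spin": the turn about the tool's z in rad. In form: {"xyz": [[tx, ty, tz], ...], "spin": [spin, ...]}. A call has 1 to 5 rows; each row shifts and turns the commanded pose from where the row before left it, along the tool's axes as they then stand; what a row does not reach is not made up. A row lasts 1/8 s, in which the tool goes at most 62.5 mm and 10.7 degrees, less where a joint would pass 70% of its speed; a pose out of reach is approached as far as the arm can. A call with a gripper value outside its range is refused whole. OPENING is the finger opening in mm, from 0 to 94, set as the call begins (- or left out, the last holds). The fingers move at their own pace and stop on an object; FORCE is the grip in N (left out, the last holds). Time passes only in rows, so rows that do not move let the fingers close. It gives the time, the measured TCP pose, the force and the opening at its end, in the units of the state.
- ctrl.get_obs(): the state, without advancing time (a new reading comes with each control period).
- ctrl.camera(name): name is "scene" or "top" or "wrist"; returns the picture (420x560x3 uint8, red, green, blue); there is no depth.
- ctrl.camera_model(name): a dict with "fx", "fy", "cx", "cy" (pixels), "R" (3x3) and "t" (3): a world point X has camera coordinates R X + t. Camera axes: x right, y down, z forward; pixel columns grow to the right and rows downward; lengths in m; the calibration is good to about 2 mm. A picture is of the moment at which its call begins: read the wrist's pose just before it. camera_model takes no time and is no camera call; for the wrist camera it gives the pose at the moment of the call.
- ctrl.hand_in(): hands the job in, once; it reports no verdict.
The state is a dict: "time_s": time; "qpos": joint angles; "joint_vel": joint speeds; "tau": joint torques, N m; "ee_pos": TCP position; "eef_rot": TCP orientation; "force": force on the tool from outside, world axes, zero at the start; "moment": the same for the moment, N m; "grip_width": finger opening in m.
Only numpy, scipy, OpenCV 4.12 (cv2) and the standard library are available. Lean on these libraries where they do the work, as an engineer would, in place of code of your own. Each camera call takes 0.05 s, during which the arm holds its last target.

## Working session

There is one attempt and no reset: what is moved stays moved. The work goes in short steps, Python scripts to look and compute and a shell command to move; the robot and the scene stay as the last step left them, time stands still between calls to the robot, and variables do not carry over. Pictures are saved under pics/ and viewed, and the job is handed in when it is done.

```bash
mkdir -p pics; cat > h.py <<'E'
from station import ctrl
import numpy as np, cv2, json
def shot(n,f):
    m=ctrl.camera_model(n); im=ctrl.camera(n)
    cv2.imwrite('pics/'+f+'.png',cv2.cvtColor(im,cv2.COLOR_RGB2BGR))
    json.dump({k:np.asarray(v).tolist() for k,v in m.items()},open('pics/'+f+'.json','w'))
    return im,m
def load(f):
    m=json.load(open('pics/'+f+'.json')); m={k:np.array(v) for k,v in m.items()}
    return cv2.cvtColor(cv2.imread('pics/'+f+'.png'),cv2.COLOR_BGR2RGB),m
def ray(m,p):
    d=np.array([(p[0]-m['cx'])/m['fx'],(p[1]-m['cy'])/m['fy'],1.])
    R=np.array(m['R']);return -R.T@np.array(m['t']),R.T@d
def plane(m,p,z):
    o,d=ray(m,p);return o+d*(z-o[2])/d[2]
def tri(m1,p1,m2,p2):
    o1,d1=ray(m1,p1);o2,d2=ray(m2,p2)
    s=np.linalg.lstsq(np.c_[d1,-d2],o2-o1,rcond=None)[0]
    a,b=o1+s[0]*d1,o2+s[1]*d2
    return (a+b)/2,np.linalg.norm(a-b)
def proj(m,X):
    c=np.array(m['R'])@X+np.array(m['t']);return np.array([m['fx']*c[0]/c[2]+m['cx'],m['fy']*c[1]/c[2]+m['cy']])
def state():
    o=ctrl.get_obs()
    for k in ('time_s','qpos','ee_pos','eef_rot','force','moment','grip_width'): print(k,np.round(o[k],4))
    return o
E
python3 - <<'E'
from h import *
np.set_printoptions(suppress=True,precision=4)
state(); print(ctrl.tip_reach)
for n in('scene','top','wrist'):
    im,m=shot(n,n+'0'); print(n,m['fx'],m['cx'],m['cy'],-np.array(m['R']).T@np.array(m['t'])); print(m['R'])
E
```

```text
time_s 0.0
qpos [ 1.1024  0.3005  1.5216 -0.      1.3207 -0.0666]
ee_pos [0.215  0.506  0.2269]
eef_rot [-3.1404 -0.0001  2.7398]
force [-0.7602  0.246   0.2431]
moment [ 0.0127  0.0178 -0.0307]
grip_width 0.0939
0.022
scene 447.0117307048578 282.02739125579944 211.62545174158754 [1.2869 0.6956 0.8227]
[[-0.6919  0.722  -0.0033]
 [ 0.4393  0.4173 -0.7956]
 [-0.573  -0.5519 -0.6058]]
top 478.34032879521374 280.63362110440113 209.7589431650064 [0.5066 0.0589 1.4285]
[[ 0.0162 -0.9999  0.0029]
 [-0.9972 -0.0164 -0.0729]
 [ 0.0729 -0.0017 -0.9973]]
wrist 354.18177760401016 279.1132437396635 210.57891629245034 [0.1463 0.5358 0.3841]
[[ 0.3913  0.9203 -0.0017]
 [ 0.8894 -0.3777  0.2574]
 [ 0.2362 -0.1022 -0.9663]]
```

View pics/scene0.png

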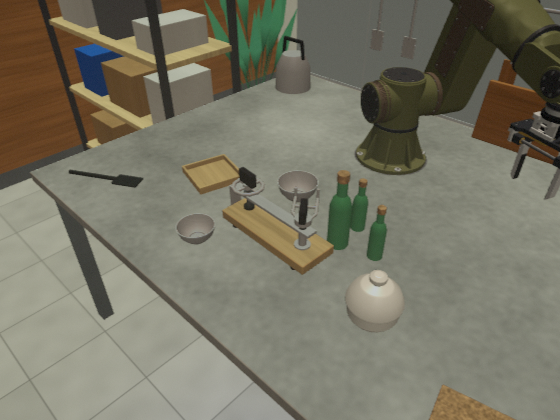

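View pics/top0.png

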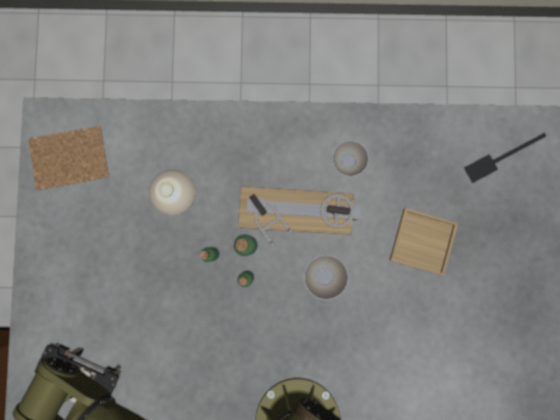

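View pics/wrist0.png

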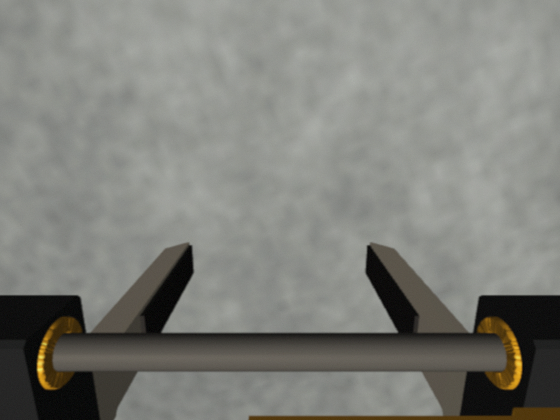

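The scene view has three green bottles at (341,212), (360,208) and (377,236), which are at (246,244), (246,279) and (209,254) in the top view. The one at (341,212) looks tallest and widest and stands beside the mast. I'll confirm that in an enlarged crop and take rough measurements from the two views.

```bash
python3 - <<'E'
from h import *
a,_=load('scene0');b,_=load('top0')
c=cv2.resize(a[150:350,180:420],None,fx=2.4,fy=2.4,interpolation=cv2.INTER_CUBIC)[:, :580]
cv2.imwrite('pics/cs.png',cv2.resize(a[150:345,165:425],None,fx=3,fy=3,interpolation=cv2.INTER_CUBIC)[:,:,::-1])
cv2.imwrite('pics/ct.png',cv2.resize(b[130:300,140:380],None,fx=3.3,fy=3.3,interpolation=cv2.INTER_CUBIC)[:,:,::-1])
E
```

```text
(no output)
```

View pics/cs.png

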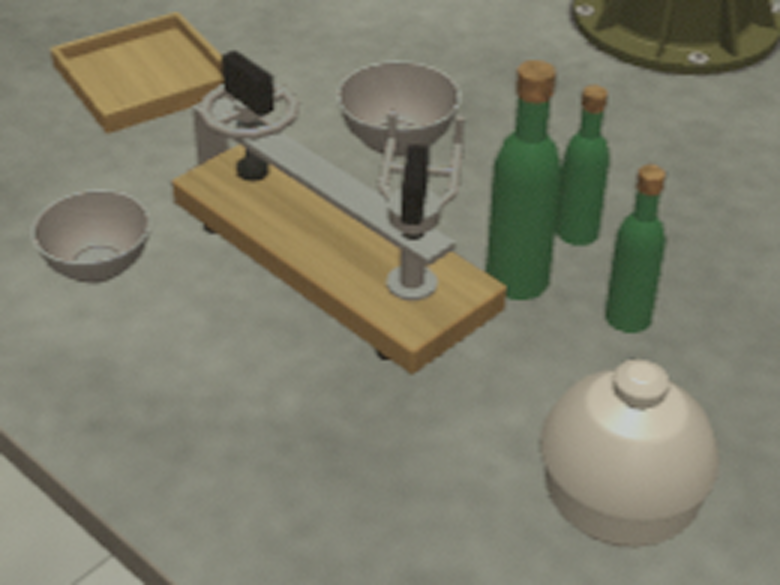

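View pics/ct.png

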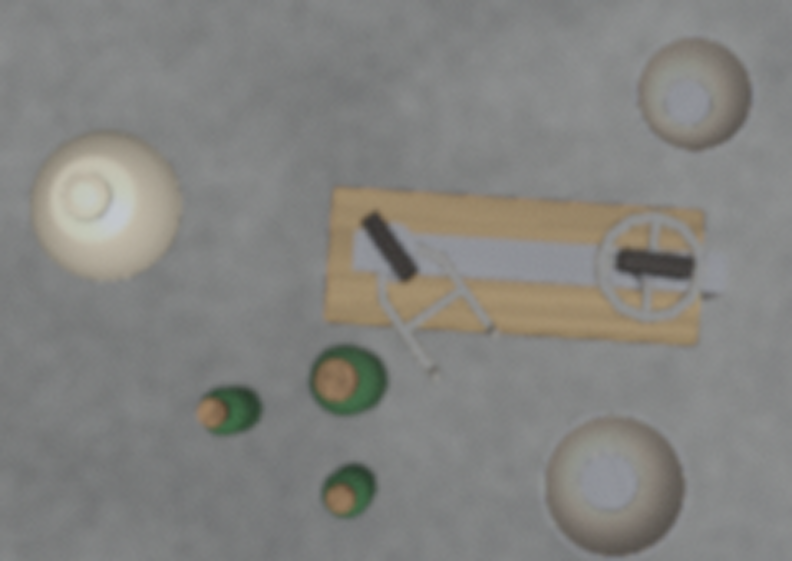

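The crops confirm it. The bottle at scene (341,212), with its cork at top (241,245), is clearly the largest: it's beside the mast and about 30% wider than the other two. Next I'll triangulate the key points.

```bash
cat > meas.py <<'E'
from h import *
np.set_printoptions(suppress=True,precision=4)
def blobs(im,lo,hi,box,mn=15):
    h=cv2.cvtColor(im,cv2.COLOR_RGB2HSV); x0,y0,x1,y1=box
    m=np.zeros(h.shape[:2],np.uint8); m[y0:y1,x0:x1]=cv2.inRange(h,np.array(lo),np.array(hi))[y0:y1,x0:x1]
    n,l,s,c=cv2.connectedComponentsWithStats(m)
    return m,[(np.round(c[i],1).tolist(),s[i].tolist()) for i in range(1,n) if s[i][4]>=mn]
E
python3 - <<'E'
from meas import *
a,ma=load('scene0');b,mb=load('top0')
print('cork scene',blobs(a,(5,80,60),(16,255,255),(325,160,400,230))[1])
print('cork top',blobs(b,(5,70,60),(16,255,255),(190,225,265,295),8)[1])
for nm,im,box in(('scene',a,(230,160,330,240)),('top',b,(230,180,370,240))):
    print('black',nm,blobs(im,(0,0,0),(180,255,62),box)[1])
print('knob px', a[278,378],b[189,167])
print('tray',blobs(b,(8,60,90),(30,255,255),(380,200,470,285),100)[1])
print('board',blobs(b,(8,60,90),(30,255,255),(230,180,370,240),60)[1])
E
```

```text
cork scene [([342.9, 179.3], [338, 174, 12, 10, 79]), ([362.8, 184.2], [359, 182, 8, 5, 27]), ([381.4, 211.5], [378, 208, 8, 7, 35])]
cork top [([241.5, 244.7], [236, 240, 12, 11, 93]), ([203.6, 254.7], [200, 252, 8, 7, 42]), ([242.9, 280.5], [240, 278, 7, 6, 33])]
black scene [([247.1, 177.4], [239, 168, 17, 20, 231]), ([302.7, 211.5], [299, 198, 9, 27, 181]), ([248.6, 205.4], [244, 200, 10, 10, 66])]
black top [([257.4, 203.9], [251, 196, 14, 18, 57])]
knob px [194 185 167] [193 198 191]
tray [([423.5, 241.5], [391, 209, 66, 66, 2976])]
board [([274.2, 200.2], [238, 187, 98, 42, 1298]), ([266.0, 218.6], [258, 213, 19, 14, 159]), ([313.1, 224.7], [282, 215, 70, 19, 759]), ([277.4, 226.2], [268, 221, 19, 9, 101])]
```

```bash
python3 - <<'E'
from meas import *
a,ma=load('scene0');b,mb=load('top0')
print('cork tri',tri(ma,(342.9,178),mb,(241.5,244.7)),'plane',plane(mb,(241.5,244.7),.225))
for p,q in(((362.8,183),(242.9,280.5)),((381.4,210.5),(203.6,254.7))): print('small cork',tri(ma,p,mb,q))
# knob: crop coords
ks=(165+641/3,150+378/3); kt=(140+87/3.3,130+197/3.3)
print('knob',ks,kt,tri(ma,ks,mb,kt),plane(mb,kt,.135))
# grip bars
bt,_=blobs(b,(0,0,0),(180,255,75),(245,190,275,222));wt,_=blobs(b,(0,0,0),(180,255,75),(320,200,356,216))
for nm,m,box in(('head',bt,0),('wheel',wt,0)):
    pts=np.column_stack(np.nonzero(m)[::-1]).astype(np.float32); r=cv2.minAreaRect(pts); print(nm,r,len(pts))
    for z in(.10,.14,.16): print(plane(mb,r[0],z))
print('head tri',tri(ma,(302.7,211.5),mb,(257.8,204.4)))
wr=cv2.minAreaRect(np.column_stack(np.nonzero(wt)[::-1]).astype(np.float32))[0]
print('wheel tri',tri(ma,(247.1,177.4),mb,wr))
m,_=blobs(b,(8,60,90),(30,255,255),(380,200,470,285),100)
r=cv2.minAreaRect(np.column_stack(np.nonzero(m)[::-1]).astype(np.float32)); print('tray',r)
bx=np.array([plane(mb,p,.02) for p in cv2.boxPoints(r)]); print(bx,bx.mean(0),np.linalg.norm(bx[1]-bx[0]),np.linalg.norm(bx[2]-bx[1]))
m,_=blobs(b,(8,60,90),(30,255,255),(230,180,370,240),60)
r=cv2.minAreaRect(np.column_stack(np.nonzero(m)[::-1]).astype(np.float32)); 
bx=np.array([plane(mb,p,.042) for p in cv2.boxPoints(r)]); print('board',bx,bx.mean(0),np.linalg.norm(bx[1]-bx[0]),np.linalg.norm(bx[2]-bx[1]))
for nm,p,z in(('bowlbig',(326,277),.06),('bowlsm',(350,158),.05)):print(nm,plane(mb,p,z))
E
```

```text
cork tri (array([0.5052, 0.1544, 0.2127]), np.float64(0.0003346679841955477)) plane [0.5051 0.1536 0.225 ]
small cork (array([0.4103, 0.154 , 0.1518]), np.float64(0.00103096060799216))
small cork (array([0.477 , 0.2594, 0.1502]), np.float64(0.0006985240576555274))
knob (378.66666666666663, 276.0) (166.36363636363637, 189.6969696969697) (array([0.6512, 0.3709, 0.1266]), np.float64(0.0018194557835656462)) [0.6507 0.3681 0.135 ]
head ((257.5768737792969, 204.11537170410156), (20.801258087158203, 4.714951992034912), 56.3099365234375) 99
[0.6184 0.1212 0.1   ]
[0.6151 0.1193 0.14  ]
[0.6134 0.1183 0.16  ]
wheel ((337.9085388183594, 209.82318115234375), (22.0863094329834, 5.852871417999268), 6.34019136428833) 126
[ 0.6062 -0.1029  0.1   ]
[ 0.6032 -0.098   0.14  ]
[ 0.6017 -0.0956  0.16  ]
head tri (array([0.6135, 0.1183, 0.1485]), np.float64(0.000213516243797656))
wheel tri (array([ 0.6026, -0.0971,  0.1482]), np.float64(0.00021630067670235976))
tray ((423.4339599609375, 241.48114013671875), (55.76838302612305, 53.98269271850586), 15.945395469665527)
[[ 0.4678 -0.2642  0.02  ]
 [ 0.6212 -0.3081  0.02  ]
 [ 0.5785 -0.4662  0.02  ]
 [ 0.4257 -0.4211  0.02  ]] [ 0.5233 -0.3649  0.02  ] 0.15953224908885238 0.16380631750372904
board [[ 0.6724  0.1819  0.042 ]
 [ 0.678  -0.1506  0.042 ]
 [ 0.5265 -0.1514  0.042 ]
 [ 0.5211  0.1785  0.042 ]] [0.5995 0.0146 0.042 ] 0.3325251607212716 0.15145362874282045
bowlbig [ 0.4173 -0.0754  0.06  ]
bowlsm [ 0.7619 -0.1431  0.05  ]
```

Measured points, all consistent with the text:

| Point | x, y (m) | z (m) |
|---|---|---|
| Big cork | (0.505, 0.154) | about 0.21–0.23 |
| Small corks | – | 0.15 |
| Knob | (0.651, 0.369) | 0.127 |
| Head grip | (0.6135, 0.118) | 0.149 |
| Wheel grip | (0.603, -0.097) | 0.148 |
| Tray centre | (0.523, -0.365) | – |

I'll rise and move to a hover over the bottle.

```bash
python3 -m creep '{"xyz":[[0,0,-50],[-45,-24,-28],[-54,-28,0],[-54,-28,0],[-54,-28,0]],"spin":[0,0,0,0,0]}' 60 40; python3 -m creep '{"xyz":[[-54,-28,0],[-54,-28,0],[-54,-28,0],[-36,-18,0],[0,0,0]],"spin":[0,0,0,0,0]}'
python3 - <<'E'
from h import *
state(); shot('wrist','w1')
E
```

```text
time_s: 0.78
ee_pos: [0.3642, 0.3242, 0.3054]
eef_rot: [-3.142, 0.0, 2.74]
force: [-0.0, 0.5, -0.4]
grip_width: 0.0601
time_s: 1.4
ee_pos: [0.5067, 0.1526, 0.3047]
eef_rot: [-3.141, -0.001, 2.737]
force: [-0.3, 1.2, 0.5]
grip_width: 0.06
time_s 1.4
qpos [ 2.2340e-01  2.0560e-01  1.4600e+00 -2.0000e-04  1.4772e+00 -9.4230e-01]
ee_pos [0.5067 0.1526 0.3047]
eef_rot [-3.1407e+00 -9.0000e-04  2.7365e+00]
force [-0.3399  1.1702  0.5229]
moment [-0.0111  0.0088  0.0292]
grip_width 0.06
```

View pics/w1.png

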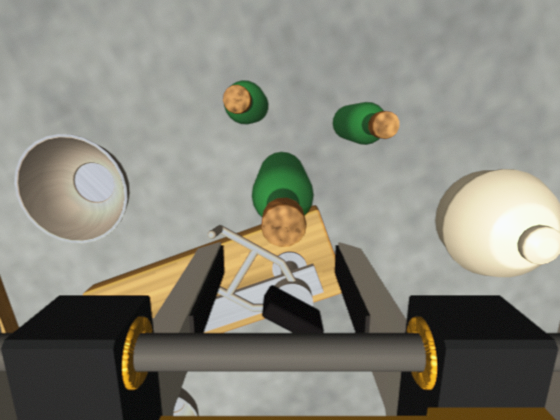

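The wrist view shows the big cork at (284,225), the small corks at (236,99) and (386,125), the head grip bar at (292,308) and the knob at (543,245). I'll locate the cork from this view and compare.

```bash
cat > rel.py <<'E'
from h import *
def rel(X,o=None):
    o=o or ctrl.get_obs(); y=o['eef_rot'][2]; d=np.asarray(X)-np.array(o['ee_pos'])
    return np.round(1000*np.array([np.cos(y)*d[0]+np.sin(y)*d[1],np.sin(y)*d[0]-np.cos(y)*d[1],-d[2]]),1)
E
python3 - <<'E'
from meas import *; from rel import rel
w,mw=load('w1');b,mb=load('top0');a,ma=load('scene0')
bl=blobs(w,(5,80,60),(16,255,255),(220,190,330,260),100)[1];print(bl)
m,_=blobs(w,(5,90,110),(16,255,255),(220,190,330,260),100)
cs,_=cv2.findContours(m,0,2); c,r=cv2.minEnclosingCircle(max(cs,key=cv2.contourArea)); print(c,r)
for z in (.225,.23,.237): print(plane(mw,c,z))
print(tri(mw,c,mb,(241.5,244.7)))
print('knob',plane(mw,(543,245),.138))
X=plane(mw,c,.23); print('rel',rel([X[0],X[1],.190]))
E
```

```text
[([281.7, 221.9], [237, 199, 69, 47, 1624])]
(281.9468078613281, 225.01063537597656) 23.140806198120117
[0.5063 0.1551 0.225 ]
[0.5049 0.1557 0.23  ]
[0.5029 0.1565 0.237 ]
(array([0.5056, 0.1544, 0.2254]), np.float64(0.0019235165094181473))
knob [0.6497 0.3699 0.138 ]
rel [  1.7   1.3 115. ]
```

The cork is at (0.505, 0.155), and the views agree to about 1–2 mm. I'll descend to TCP z 0.190, which is the middle of the neck, and close.

```bash
python3 -m creep '{"xyz":[[2,1,-0],[0,0,40],[0,0,40],[0,0,25],[0,0,10]],"spin":[0,0,0,0,0]}' 60 40; python3 -m creep '{"xyz":[[0,0,0],[0,0,0],[0,0,0],[0,0,0]],"spin":[0,0,0,0]}' 10 40
python3 - <<'E'
from h import *
state(); shot('wrist','w2')
E
```

```text
time_s: 2.08
ee_pos: [0.5033, 0.1572, 0.1895]
eef_rot: [-3.141, -0.001, 2.741]
force: [1.1, 0.2, 0.6]
grip_width: 0.06
time_s: 2.58
ee_pos: [0.5046, 0.1563, 0.1912]
eef_rot: [3.141, 0.001, 2.74]
force: [-0.1, 0.8, 5.3]
grip_width: 0.0316
time_s 2.575
qpos [ 2.3110e-01  2.8370e-01  1.6290e+00  1.0000e-04  1.2274e+00 -9.3790e-01]
ee_pos [0.5046 0.1563 0.1912]
eef_rot [3.1406e+00 1.1000e-03 2.7398e+00]
force [-0.1209  0.7961  5.2994]
moment [0.0336 0.043  0.0494]
grip_width 0.0316
```

View pics/w2.png

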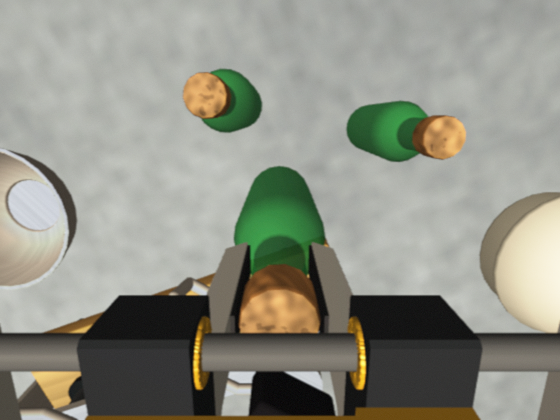

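```bash
python3 -m creep '{"xyz":[[0,0,0],[0,0,0]],"spin":[0,0]}' 10 40
```

```text
time_s: 2.88
ee_pos: [0.5046, 0.1563, 0.1912]
eef_rot: [3.141, 0.001, 2.74]
force: [-0.0, 0.7, 5.8]
grip_width: 0.0312
```

The opening of 31.2 mm with an upward push of about 6 N means the pads caught the cork's lower edge instead of the 28 mm neck. I'll reopen, go 4 mm lower and close again.

```bash
python3 -m creep '{"xyz":[[0,0,0],[0,0,0],[0,0,4],[0,0,0]],"spin":[0,0,0,0]}' 50 40;  python3 -m creep '{"xyz":[[0,0,0],[0,0,0],[0,0,0],[0,0,0],[0,0,0]],"spin":[0,0,0,0,0]}' 10 40
```

```text
time_s: 3.38
ee_pos: [0.504, 0.1562, 0.1859]
eef_rot: [-3.141, -0.001, 2.74]
force: [0.3, 1.4, -0.4]
grip_width: 0.05
time_s: 4.0
ee_pos: [0.5043, 0.1563, 0.1865]
eef_rot: [3.141, 0.0, 2.74]
force: [0.6, 1.1, -0.1]
grip_width: 0.0316
```

The vertical force is now about zero with a firm grip around the base of the cork. I'll lift 170 mm.

```bash
python3 -m creep '{"xyz":[[0,0,-10],[0,0,-30],[0,0,-45],[0,0,-50],[0,0,-35]],"spin":[0,0,0,0,0]}' - 45; python3 -m creep '{"xyz":[[0,0,0],[0,0,0]],"spin":[0,0]}'
python3 - <<'E'
from h import *
shot('wrist','w3'); shot('scene','s3')
E
```

```text
time_s: 4.62
ee_pos: [0.504, 0.1562, 0.3591]
eef_rot: [3.141, 0.001, 2.74]
force: [0.5, -0.1, -5.1]
grip_width: 0.031
time_s: 4.88
ee_pos: [0.5039, 0.1561, 0.3545]
eef_rot: [-3.14, -0.002, 2.74]
force: [0.6, -0.3, -5.0]
grip_width: 0.0311
```

View pics/s3.png

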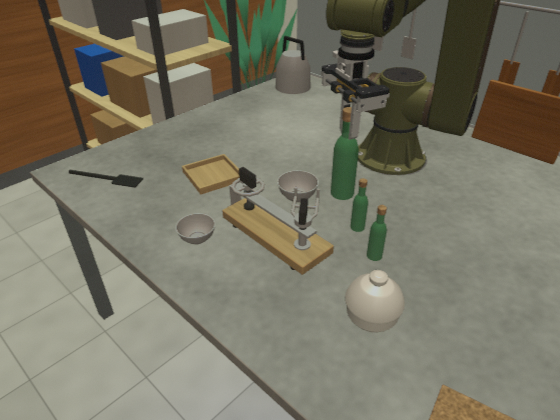

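The bottle hangs upright from the gripper at scene (344,160) and nothing else has moved. The load reads about 5 N. Now the transfer to the tray.

```bash
python3 -m creep '{"xyz":[[-12,-26,0],[-22,-46,0],[-22,-46,0],[-22,-46,0],[-22,-46,0]],"spin":[0,0,0,0,0]}'; python3 -m creep '{"xyz":[[-22,-46,0],[-22,-46,0],[-22,-46,0],[-22,-46,0],[-22,-46,0]],"spin":[0,0,0,0,0]}';python3 -m creep '{"xyz":[[-11,-26,0],[0,0,0],[0,0,0]],"spin":[0,0,0]}'
python3 - <<'E'
from h import *
from rel import rel
shot('wrist','w4'); shot('scene','s4');shot('top','t4');state();print(rel([.5233,-.3649,.2]))
E
```

```text
time_s: 5.6
ee_pos: [0.5138, -0.0778, 0.3552]
eef_rot: [-3.141, -0.002, 2.74]
force: [0.2, -0.1, -5.7]
grip_width: 0.0313
time_s: 6.22
ee_pos: [0.5252, -0.3325, 0.3549]
eef_rot: [3.141, -0.002, 2.74]
force: [1.0, 0.4, -4.1]
grip_width: 0.0311
time_s: 6.6
ee_pos: [0.5255, -0.3585, 0.3555]
eef_rot: [3.141, -0.001, 2.74]
force: [0.7, 0.2, -4.2]
grip_width: 0.0311
time_s 6.75
qpos [-0.6557  0.453   1.021   0.      1.6676 -1.8258]
ee_pos [ 0.5256 -0.3582  0.3565]
eef_rot [3.1416e+00 1.0000e-04 2.7409e+00]
force [-0.407  -0.6285 -5.0013]
moment [-0.0046  0.0044  0.0051]
grip_width 0.0312
[ -0.5  -7.1 156.5]
```

View pics/w4.png

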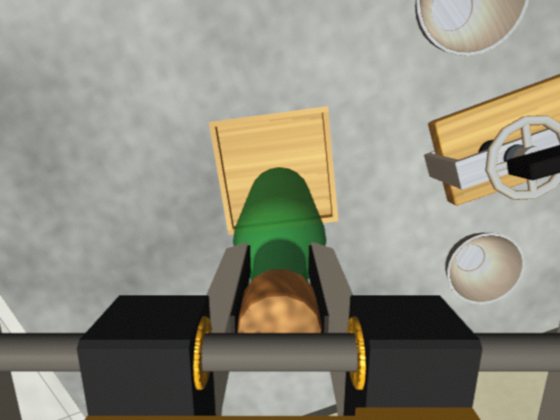

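View pics/s4.png

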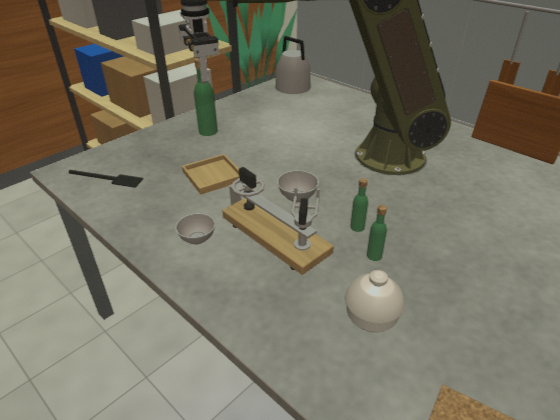

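The wrist view shows the tray with outer rim corners at about (211,123), (327,108) and (338,220). I'll check its centre and height against the top view.

```bash
python3 - <<'E'
from meas import *; from rel import rel
w,mw=load('w4');b,mb=load('top0');a,ma=load('scene0')
P=[plane(mw,p,.024) for p in((211,123),(327,108),(338,220))]; print(P,(P[0]+P[2])/2)
print([np.linalg.norm(P[i]-P[i+1]) for i in(0,1)])
r=blobs(b,(8,60,90),(30,255,255),(380,200,470,285),100)[0]
bp=cv2.boxPoints(cv2.minAreaRect(np.column_stack(np.nonzero(r)[::-1]).astype(np.float32))); print(bp)
for p in((211,123),(327,108),(338,220)):
    best=min(bp,key=lambda q:np.linalg.norm(plane(mb,q,.024)-plane(mw,p,.024))); print(tri(mw,p,mb,best))
E
```

```text
[array([ 0.4286, -0.4162,  0.024 ]), array([ 0.4714, -0.2662,  0.024 ]), array([ 0.622 , -0.3073,  0.024 ])] [ 0.5253 -0.3617  0.024 ]
[np.float64(0.15594055083097128), np.float64(0.1561365952719056)]
[[389.2076 259.7736]
 [404.0378 207.868 ]
 [457.6604 223.1887]
 [442.8302 275.0943]]
(array([ 0.4285, -0.4124,  0.0455]), np.float64(0.0026715100616301296))
(array([ 0.4696, -0.2651,  0.0173]), np.float64(0.0038765305470513526))
(array([ 0.6211, -0.307 ,  0.0254]), np.float64(0.0010201360422157026))
```

The tray centre is about (0.525, -0.363), and two of the three corners triangulate to a height near 24 mm. I'll lower the bottle; contact is expected near TCP z 0.1935.

```bash
python3 -m creep '{"xyz":[[0,-4,10],[0,0,40],[0,0,50],[0,0,35],[0,0,15]],"spin":[0,0,0,0,0]}'; python3 -m creep '{"xyz":[[0,0,4],[0,0,0],[0,0,0]],"spin":[0,0,0]}'; python3 -m creep '{"xyz":[[0,0,3],[0,0,0],[0,0,0]],"spin":[0,0,0]}'
```

```text
time_s: 7.38
ee_pos: [0.5232, -0.3622, 0.204]
eef_rot: [3.141, -0.003, 2.74]
force: [0.7, -0.1, -4.3]
grip_width: 0.0313
time_s: 7.75
ee_pos: [0.5242, -0.363, 0.2038]
eef_rot: [-3.141, 0.002, 2.74]
force: [0.4, -0.1, -5.0]
grip_width: 0.0313
time_s: 8.12
ee_pos: [0.5239, -0.3628, 0.1995]
eef_rot: [-3.142, 0.0, 2.74]
force: [-0.5, 0.1, -4.9]
grip_width: 0.0314
```

```bash
python3 -m creep '{"xyz":[[0,0,4],[0,0,0],[0,0,0]],"spin":[0,0,0]}'; python3 -m creep '{"xyz":[[0,0,2],[0,0,0],[0,0,0]],"spin":[0,0,0]}'
```

```text
time_s: 8.5
ee_pos: [0.5239, -0.3628, 0.1954]
eef_rot: [-3.142, -0.0, 2.74]
force: [0.1, -0.8, -4.6]
grip_width: 0.0315
time_s: 8.88
ee_pos: [0.5239, -0.3628, 0.1936]
eef_rot: [-3.142, 0.0, 2.74]
force: [0.4, 0.1, -2.0]
grip_width: 0.0313
```

Contact comes at TCP z 0.1936, as predicted. I'll ease down 1 mm, release and go straight up.

```bash
python3 -m creep '{"xyz":[[0,0,1],[0,0,0]],"spin":[0,0]}'; python3 -m creep '{"xyz":[[0,0,0],[0,0,0],[0,0,0],[0,0,0]],"spin":[0,0,0,0]}' 60 45;python3 -m creep '{"xyz":[[0,0,-20],[0,0,-40],[0,0,-50],[0,0,-10]],"spin":[0,0,0,0]}' 
python3 - <<'E'
from h import *
shot('wrist','w5'); shot('scene','s5');state()
E
```

```text
time_s: 9.12
ee_pos: [0.5242, -0.3629, 0.1935]
eef_rot: [-3.141, 0.002, 2.74]
force: [-1.1, 0.8, 6.1]
grip_width: 0.0316
time_s: 9.62
ee_pos: [0.5238, -0.3628, 0.1924]
eef_rot: [3.142, -0.0, 2.74]
force: [0.0, -0.1, -0.7]
grip_width: 0.0599
time_s: 10.12
ee_pos: [0.5243, -0.3631, 0.3162]
eef_rot: [-3.14, 0.005, 2.74]
force: [-0.3, 0.3, -0.5]
grip_width: 0.0601
time_s 10.225
qpos [-0.6632  0.46    1.1078 -0.      1.5723 -1.8321]
ee_pos [ 0.524  -0.3629  0.3131]
eef_rot [-3.1412e+00  1.5000e-03  2.7398e+00]
force [-0.5972  0.1348 -0.8099]
moment [-0.0268 -0.0054 -0.0571]
grip_width 0.0598
```

View pics/w5.png

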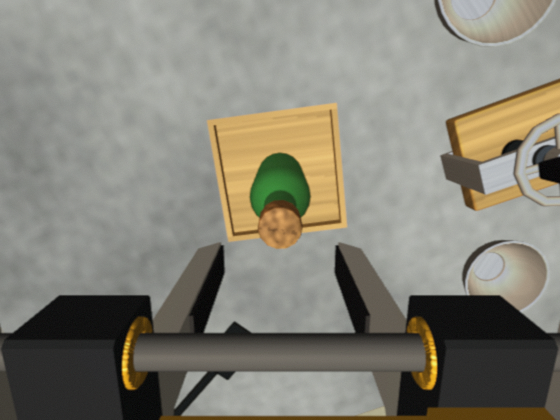

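View pics/s5.png

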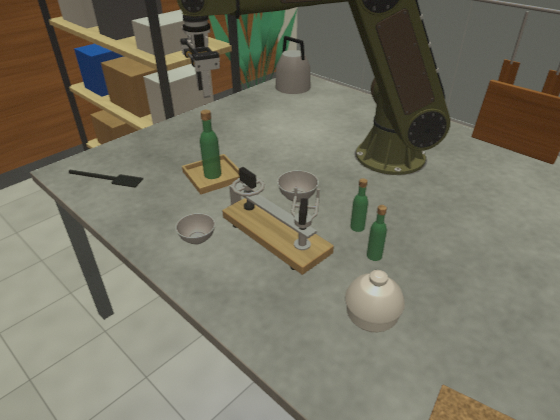

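The bottle stands upright in the tray: cork at wrist (280,227), seen in scene at (210,148). Next is the handwheel. I'll move above it and turn the jaws across the bar.

```bash
python3 -m creep '{"xyz":[[3,28,0],[6,55,0],[6,55,0],[6,55,0],[6,55,0]],"spin":[0,0,0,0,0]}'; python3 -m creep '{"xyz":[[4,28,0],[0,0,0],[0,0,0],[0,0,0],[0,0,0]],"spin":[0.18,0.18,0.18,0.18,0.18]}';python3 -m creep '{"xyz":[[0,0,0],[0,0,0],[0,0,0],[0,0,0]],"spin":[0.18,0.18,0,0]}'
python3 - <<'E'
from h import *
from rel import rel
shot('wrist','w6'); state();print(rel([.603,-.097,.15]))
E
```

```text
time_s: 10.85
ee_pos: [0.5959, -0.1221, 0.3105]
eef_rot: [-3.141, -0.003, 2.74]
force: [0.5, -0.1, 0.1]
grip_width: 0.0598
time_s: 11.48
ee_pos: [0.603, -0.0965, 0.3103]
eef_rot: [-3.139, -0.001, 1.834]
force: [0.4, -0.2, -0.8]
grip_width: 0.0598
time_s: 11.98
ee_pos: [0.6031, -0.0966, 0.3115]
eef_rot: [-3.14, -0.0, 1.484]
force: [0.1, 0.4, -0.4]
grip_width: 0.0607
time_s 12.025
qpos [-0.2188  0.3961  1.1998 -0.      1.5466 -0.1312]
ee_pos [ 0.6032 -0.0966  0.3118]
eef_rot [-3.1407e+00 -1.0000e-04  1.4832e+00]
force [-0.3303 -1.3442  0.8742]
moment [ 0.0145  0.0404 -0.017 ]
grip_width 0.0599
[-4.000e-01 -1.000e-01  1.618e+02]
```

View pics/w6.png

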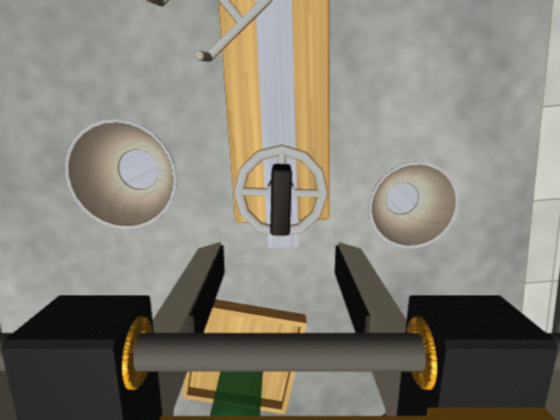

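The wrist view shows the wheel bar at (281,200), aligned with the jaws' mid-plane. I'll measure its top face and angle.

```bash
python3 - <<'E'
from meas import *; from rel import rel
w,mw=load('w6');b,mb=load('top0');a,ma=load('scene0')
m,bl=blobs(w,(0,0,0),(180,255,60),(255,155,310,242),100);print(bl)
pts=np.column_stack(np.nonzero(m)[::-1]).astype(np.float32);r=cv2.minAreaRect(pts);print(r)
bp=cv2.boxPoints(r);print(bp)
crop=cv2.resize(w[140:250,225:335],None,fx=5,fy=5,interpolation=cv2.INTER_CUBIC);cv2.imwrite('pics/cw6.png',crop[:,:,::-1])
E
```

```text
[([280.6, 199.1], [270, 164, 22, 71, 1321])]
((280.5, 199.0), (70.0, 21.0), 90.0)
[[270. 164.]
 [291. 164.]
 [291. 234.]
 [270. 234.]]
```

View pics/cw6.png

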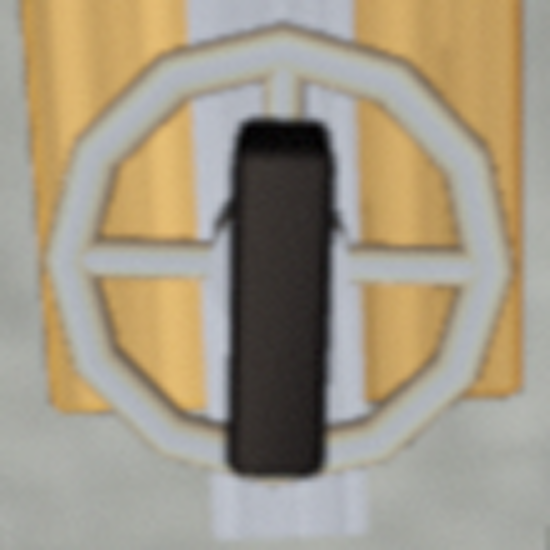

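```bash
python3 - <<'E'
from meas import *; from rel import rel
w,mw=load('w6');b,mb=load('top0');a,ma=load('scene0')
wr=(337.9,209.8)
o=(281.5,202)
for z in(.150,.16,.166,.172):
    P,Q=plane(mw,(281.9,171),z),plane(mw,(281.1,234.4),z); print(z,(P+Q)/2,np.linalg.norm(P-Q),np.arctan2(*(P-Q)[1::-1]))
print(tri(mw,(281.4,201.3),mb,wr), tri(mw,(281,199),ma,(247.1,177.4)))
# rim centre (crop 283,250)
for z in(.12,.13): print('rim',plane(mw,(225+281/5,140+250/5),z))
E
```

```text
0.15 [ 0.6047 -0.0999  0.15  ] 0.06041933570627809 1.4731712105851593
0.16 [ 0.6049 -0.0974  0.16  ] 0.05852312257745385 1.4731712105851598
0.166 [ 0.605  -0.0959  0.166 ] 0.057385394700159284 1.4731712105851602
0.172 [ 0.6051 -0.0945  0.172 ] 0.05624766682286474 1.4731712105851589
(array([ 0.6038, -0.0981,  0.1457]), np.float64(0.0024607738743214875)) (array([ 0.6045, -0.0955,  0.1499]), np.float64(0.0004656001582075099))
rim [ 0.6051 -0.0933  0.12  ]
rim [ 0.6053 -0.0913  0.13  ]
```

```bash
python3 - <<'E'
from h import *
a,_=load('s5')
cv2.imwrite('pics/cs5.png',np.hstack([cv2.resize(a[155:215,220:270],None,fx=8,fy=8,interpolation=cv2.INTER_CUBIC),cv2.resize(a[185:245,280:330],None,fx=8,fy=8,interpolation=cv2.INTER_CUBIC)])[:,:,::-1])
E
```

```text
(no output)
```

View pics/cs5.png

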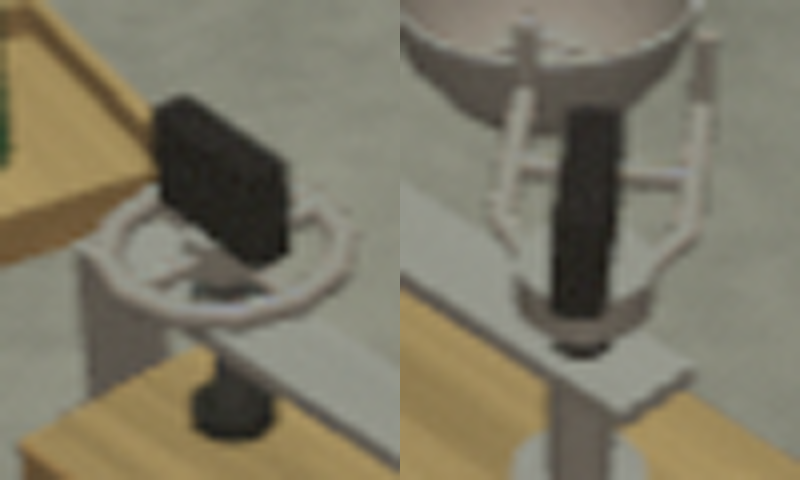

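```bash
python3 - <<'E'
from meas import *
w,mw=load('w6');s,ms=load('s5')
print(tri(mw,(281.1,234.4),ms,(241.4,167.8)),tri(mw,(281.9,171),ms,(254.3,176)))
print('rim',tri(mw,(281.2,190),ms,(247.8,186.3)))
print(plane(ms,(248,206),.042))
E
```

```text
(array([ 0.6013, -0.1226,  0.1683]), np.float64(0.0028783540753810153)) (array([ 0.6065, -0.0656,  0.1687]), np.float64(0.0037138909275074333))
rim (array([ 0.6053, -0.0932,  0.1216]), np.float64(0.00040050496898520516))
[ 0.5976 -0.1067  0.042 ]
```

Top face at z 0.1685 and rim at 0.1216 both put the grip point at z ≈ 0.150, centre ≈ (0.6047, -0.095). I'll descend to TCP z 0.155 and close on the bar.

```bash
python3 -m creep '{"xyz":[[2,1,20],[0,0,45],[0,0,50],[0,0,30],[0,0,11]],"spin":[0,0,0,0,0]}' 50 45; python3 -m creep '{"xyz":[[0,0,0],[0,0,0],[0,0,0],[0,0,0],[0,0,0]],"spin":[0,0,0,0,0]}' 5 50
python3 - <<'E'
from h import *
state()
E
```

```text
time_s: 12.65
ee_pos: [0.6038, -0.0946, 0.1546]
eef_rot: [-3.139, -0.0, 1.482]
force: [-0.5, 0.2, 1.0]
grip_width: 0.0503
time_s: 13.28
ee_pos: [0.6044, -0.0948, 0.1574]
eef_rot: [3.141, 0.0, 1.48]
force: [-4.0, 0.1, 4.5]
grip_width: 0.0178
time_s 13.275
qpos [-2.1530e-01  4.9740e-01  1.4138e+00 -1.0000e-04  1.2300e+00 -1.2430e-01]
ee_pos [ 0.6044 -0.0948  0.1574]
eef_rot [3.1412e+00 2.0000e-04 1.4798e+00]
force [-4.0306  0.1143  4.542 ]
moment [ 0.0144  0.8638 -0.065 ]
grip_width 0.0178
```

The bar is held at 17.8 mm. I'll wind clockwise in steps, following it down 3.2 mm/rad and watching the moment.

```bash
python3 -m creep '{"xyz":[[0,0,0.3],[0,0,0.5],[0,0,0.6],[0,0,0.6],[0,0,0.6]],"spin":[0.09,0.16,0.18,0.18,0.18]}'
python3 - <<'E'
from h import *
o=state()
E
```

```text
time_s: 13.9
ee_pos: [0.6045, -0.0948, 0.1548]
eef_rot: [3.141, -0.0, 0.684]
force: [-3.4, -0.4, 5.2]
grip_width: 0.0177
time_s 13.9
qpos [-2.1530e-01  5.0000e-01  1.4162e+00 -2.0000e-04  1.2248e+00  6.7140e-01]
ee_pos [ 0.6045 -0.0948  0.1548]
eef_rot [ 3.141e+00 -2.000e-04  6.842e-01]
force [-3.3832 -0.3907  5.2295]
moment [-0.0106  0.8977  0.1011]
grip_width 0.0177
```

```bash
python3 -m creep '{"xyz":[[0,0,0.6],[0,0,0.6],[0,0,0.6],[0,0,0.6]],"spin":[0.18,0.18,0.18,0.18]}'
python3 - <<'E'
from h import *
o=state()
E
```

```text
time_s: 14.4
ee_pos: [0.6045, -0.0949, 0.1525]
eef_rot: [3.141, -0.001, -0.036]
force: [-2.9, -1.2, 6.3]
grip_width: 0.018
time_s 14.4
qpos [-2.1540e-01  5.0240e-01  1.4184e+00 -4.0000e-04  1.2201e+00  1.3914e+00]
ee_pos [ 0.6045 -0.0949  0.1525]
eef_rot [ 3.1411e+00 -6.0000e-04 -3.5900e-02]
force [-2.8773 -1.1703  6.2633]
moment [-0.0605  0.994   0.0997]
grip_width 0.018
```

```bash
python3 -m creep '{"xyz":[[0,0,0.3],[0,0,0.3],[0,0,0.3]],"spin":[0.1,0.1,0.1]}'
python3 - <<'E'
from h import *
o=ctrl.get_obs();print(o['moment'],o['qpos'][5])
E
python3 -m creep '{"xyz":[[0,0,0.3],[0,0,0.3],[0,0,0.3]],"spin":[0.1,0.1,0.1]}'
python3 - <<'E'
from h import *
o=ctrl.get_obs();print(o['moment'],o['qpos'][5])
E
```

```text
time_s: 14.78
ee_pos: [0.6045, -0.0949, 0.1516]
eef_rot: [3.141, -0.001, -0.333]
force: [-4.1, -1.0, 5.1]
grip_width: 0.0175
[-0.08202344  0.96224684  0.0583826 ] 1.6887568393561483
time_s: 15.15
ee_pos: [0.6044, -0.0949, 0.1506]
eef_rot: [3.141, -0.001, -0.633]
force: [-3.5, -1.0, 5.5]
grip_width: 0.0176
[-0.11800028  0.9148088   0.07317027] 1.9887856982958945
```

```bash
python3 -m creep '{"xyz":[[0,0,0.3],[0,0,0.3]],"spin":[0.1,0.1]}'
python3 - <<'E'
from h import *
o=ctrl.get_obs();print(o['moment'],o['qpos'][5])
E
python3 -m creep '{"xyz":[[0,0,0.3],[0,0,0.3]],"spin":[0.1,0.1]}'
python3 - <<'E'
from h import *
o=ctrl.get_obs();print(o['moment'],o['qpos'][5]); shot('scene','s7')
a,_=load('s7');cv2.imwrite('pics/cs7.png',cv2.resize(a[155:245,220:330],None,fx=6,fy=6,interpolation=cv2.INTER_CUBIC)[:,:,::-1])
E
```

```text
time_s: 15.4
ee_pos: [0.6044, -0.095, 0.15]
eef_rot: [3.141, -0.001, -0.833]
force: [-3.5, -0.6, 5.4]
grip_width: 0.0179
[-0.12950226  0.97924727  0.11292631] 2.1887866928677093
time_s: 15.65
ee_pos: [0.6048, -0.0953, 0.1498]
eef_rot: [-3.141, -0.003, -1.032]
force: [0.8, -7.5, 8.0]
grip_width: 0.0187
[-1.39578265 -0.08898203  1.35660669] 2.387505495462228
```

View pics/cs7.png

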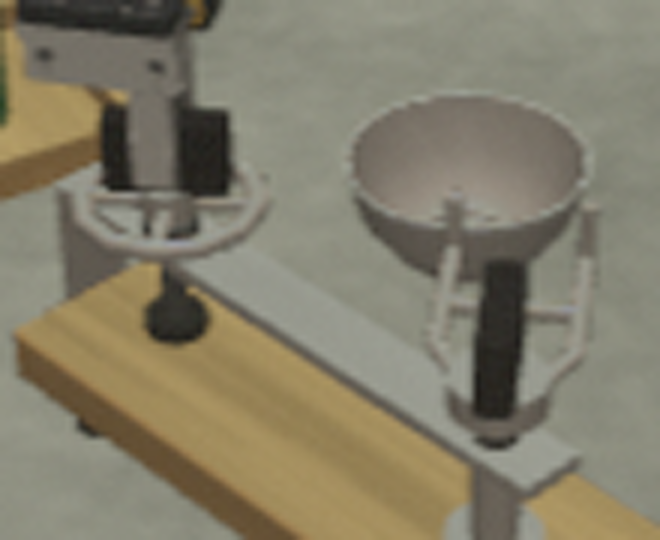

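The moment jumped from 0.11 to 1.36 N m after about 2.45 rad of winding, within the possible 1.6–2.8, so this is the hard stop. In the scene crop the pad at (175,318) sits on the board. I'll release straight away without turning back, rise, and check.

```bash
python3 -m creep '{"xyz":[[0,0,0],[0,0,0],[0,0,0],[0,0,-10],[0,0,-30]],"spin":[0,0,0,0,0]}' 50 50; python3 -m creep '{"xyz":[[0,0,-50],[0,0,-60],[0,0,0]],"spin":[0,0,0]}'
python3 - <<'E'
from h import *
state();shot('scene','s8'); shot('wrist','w8')
a,_=load('s8');cv2.imwrite('pics/cs8.png',cv2.resize(a[155:245,220:330],None,fx=6,fy=6,interpolation=cv2.INTER_CUBIC)[:,:,::-1])
E
```

```text
time_s: 16.32
ee_pos: [0.6039, -0.0946, 0.1882]
eef_rot: [3.14, 0.002, -1.03]
force: [-0.6, 0.7, -0.2]
grip_width: 0.0497
time_s: 16.7
ee_pos: [0.6054, -0.0949, 0.3043]
eef_rot: [-3.135, -0.006, -1.03]
force: [-0.5, 0.1, -1.1]
grip_width: 0.0502
time_s 16.7
qpos [-2.1520e-01  3.9710e-01  1.2153e+00  1.0000e-04  1.5202e+00  2.3857e+00]
ee_pos [ 0.6054 -0.0949  0.3043]
eef_rot [-3.135  -0.0061 -1.0301]
force [-0.4711  0.0898 -1.1145]
moment [ 0.1222  0.1169 -0.0756]
grip_width 0.0502
```

View pics/cs8.png

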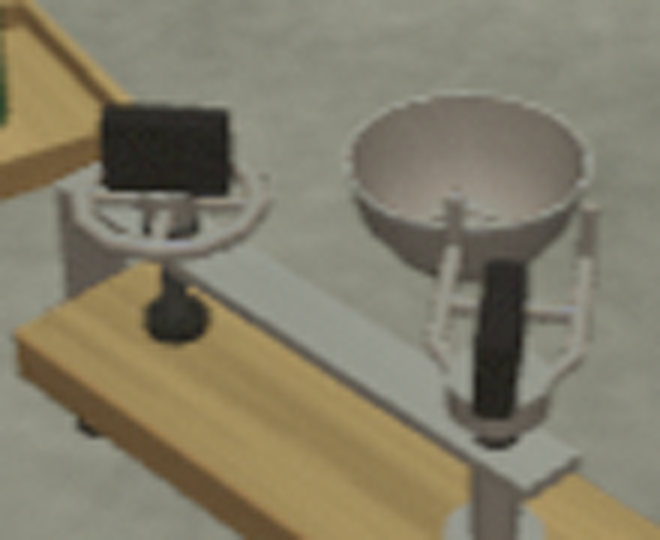

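View pics/w8.png

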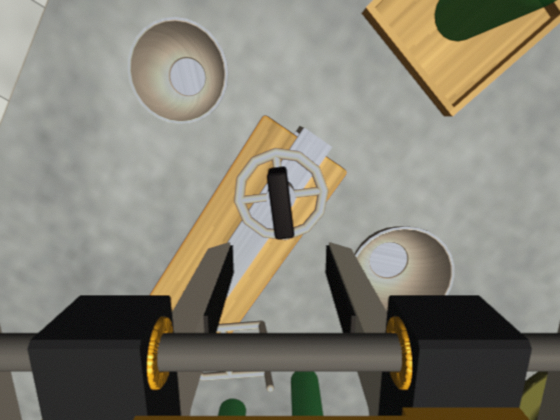

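The clamp pad is down on the board. Its bar has moved from near-parallel to the board to its new angle, and nothing else has shifted. Next is the head: I'll translate above it and spin back 4.75 rad, so that the whole clockwise turn fits in one grasp.

```bash
python3 -m creep '{"xyz":[[-25,-16,0],[-45,-30,0],[-45,-30,0],[-45,-30,0],[-18,-11,0]],"spin":[0,-0.1,-0.1,-0.1,0]}' 60; python3 - <<'E'
from h import *
state()
E
```

```text
time_s: 17.42
ee_pos: [0.5898, 0.119, 0.297]
eef_rot: [3.14, 0.002, -0.727]
force: [0.3, 0.5, 0.3]
grip_width: 0.06
time_s 17.425
qpos [1.3820e-01 3.7980e-01 1.2552e+00 2.0000e-04 1.5090e+00 2.4362e+00]
ee_pos [0.5898 0.119  0.297 ]
eef_rot [ 3.1399e+00  1.7000e-03 -7.2730e-01]
force [0.3405 0.4873 0.3041]
moment [0.0212 0.1596 0.0138]
grip_width 0.06
```

```bash
for i in 1 2 3 4; do python3 -m creep '{"xyz":[[0,0,0],[0,0,0],[0,0,0],[0,0,0],[0,0,0]],"spin":[-0.185,-0.185,-0.185,-0.185,-0.185]}' | grep rot; done; python3 -m creep '{"xyz":[[0,0,0],[0,0,0],[0,0,0],[0,0,0],[0,0,0]],"spin":[-0.185,-0.185,-0.185,-0.185,0]}'; python3 - <<'E'
from h import *
from rel import rel
state(); print(rel([.6135,.118,.2]))
E
```

```text
eef_rot: [3.142, 0.002, 0.198]
eef_rot: [-3.14, 0.001, 1.123]
eef_rot: [-3.14, -0.0, 2.048]
eef_rot: [-3.141, -0.002, 2.973]
time_s: 20.55
ee_pos: [0.5906, 0.1159, 0.2976]
eef_rot: [3.141, -0.001, -2.576]
force: [0.3, 0.7, 0.1]
grip_width: 0.0597
time_s 20.55
qpos [ 1.3300e-01  3.7930e-01  1.2545e+00 -2.0000e-04  1.5092e+00 -2.0030e+00]
ee_pos [0.5906 0.1159 0.2976]
eef_rot [ 3.1411e+00 -1.4000e-03 -2.5764e+00]
force [0.3466 0.6612 0.0529]
moment [ 0.0953  0.056  -0.0287]
grip_width 0.0597
[-20.4 -10.5  97.6]
```

```bash
python3 -m creep '{"xyz":[[-20,-10.5,0],[0,0,0],[0,0,0]],"spin":[0,0,0]}' ; python3 - <<'E'
from h import *
state(); w,_=shot('wrist','w9')
E
```

```text
time_s: 20.92
ee_pos: [0.6127, 0.1183, 0.298]
eef_rot: [3.141, -0.001, -2.576]
force: [0.5, -0.6, 0.5]
grip_width: 0.06
time_s 20.925
qpos [ 0.1321  0.4326  1.1803 -0.      1.5296 -2.0044]
ee_pos [0.6127 0.1183 0.298 ]
eef_rot [ 3.1412e+00 -9.0000e-04 -2.5760e+00]
force [ 0.5238 -0.6023  0.4981]
moment [0.026  0.0463 0.0047]
grip_width 0.06
```

View pics/w9.png

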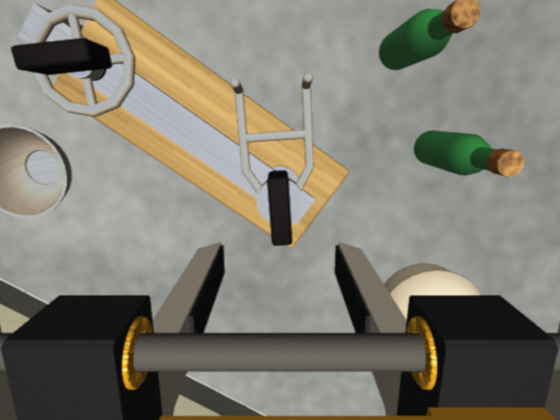

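```bash
python3 - <<'E'
from meas import *
w,mw=load('w9')
m,bl=blobs(w,(0,0,0),(180,255,60),(255,155,310,250),100);print(bl)
cv2.imwrite('pics/cw9.png',cv2.resize(w[150:260,225:335],None,fx=5,fy=5,interpolation=cv2.INTER_CUBIC)[:,:,::-1])
E
```

```text
[([279.3, 207.4], [267, 171, 25, 74, 1439])]
```

View pics/cw9.png

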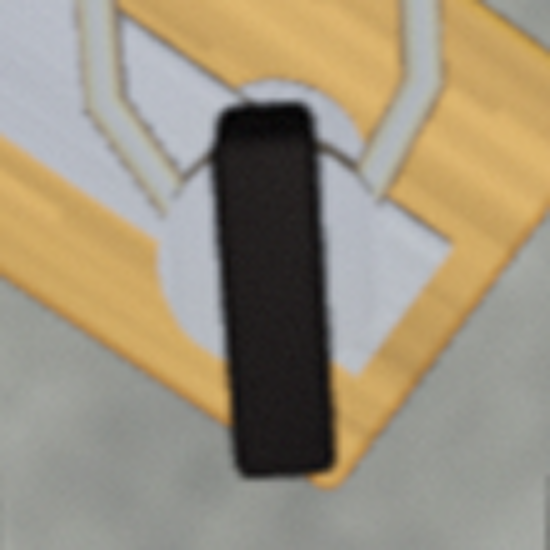

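```bash
python3 - <<'E'
from meas import *; from rel import rel
w,mw=load('w9');s,ms=load('s8');b,mb=load('top0')
print('centroid tri',tri(mw,(280,210),ms,(302.7,211.5)))
T=[tri(mw,p,ms,q) for p,q in(((237,84),(295.8,187.8)),((307,79),(318.3,189.5)))];print(T)
for z in(.15,.16,.166,.17):
    P,Q=plane(mw,(278.4,178.6),z),plane(mw,(282,244.4),z); print(z,(P+Q)/2,np.linalg.norm(P-Q),np.arctan2(*(P-Q)[1::-1]))
Z=(T[0][0]+T[1][0])/2; print(np.linalg.norm(T[0][0]-T[1][0]))
P,Q=plane(mw,(278.4,178.6),.165),plane(mw,(282,244.4),.165);C=(P+Q)/2
d=Z-C;print('tip dir',np.arctan2(d[1],d[0]),np.linalg.norm(d[:2]))
print('rel',rel([C[0],C[1],.155]))
E
```

```text
centroid tri (array([0.617 , 0.1219, 0.1522]), np.float64(0.0006483558588588963))
[(array([0.5468, 0.0352, 0.1477]), np.float64(0.0011834553536777814)), (array([0.5119, 0.0826, 0.1473]), np.float64(0.0015949449754568096))]
0.15 [0.6189 0.1238 0.15  ] 0.0608880131120292 -2.522584256629716
0.16 [0.6167 0.1223 0.16  ] 0.058892898493296084 -2.522584256629715
0.166 [0.6153 0.1214 0.166 ] 0.057695829722056294 -2.5225842566297163
0.17 [0.6144 0.1208 0.17  ] 0.05689778387456305 -2.522584256629716
0.0589042033759053
tip dir -2.513077102447899 0.10657453065479866
rel [ -4.1   1.2 143.3]
```

Prong tips at z 0.1475 put the grip point at z ≈ 0.150, axis ≈ (0.6143, 0.120), which is 0.215 m from the wheel as specified. The prongs point to -2.52 rad. I'll descend to TCP z 0.158 (hub top 0.129, fingertips 0.136) and grip.

```bash
python3 -m creep '{"xyz":[[-2,0.5,20],[0,0,45],[0,0,45],[0,0,22],[0,0,8]],"spin":[-0.05,0,0,0,0]}' 50 45; python3 -m creep '{"xyz":[[0,0,0],[0,0,0],[0,0,0],[0,0,0],[0,0,0]],"spin":[0,0,0,0,0]}' 5 50
python3 - <<'E'
from h import *
state()
E
```

```text
time_s: 21.6
ee_pos: [0.6139, 0.1199, 0.1575]
eef_rot: [3.141, -0.001, -2.524]
force: [0.3, 0.5, 0.8]
grip_width: 0.0498
time_s: 22.22
ee_pos: [0.6148, 0.1201, 0.159]
eef_rot: [-3.141, 0.001, -2.523]
force: [-1.9, -0.5, 4.7]
grip_width: 0.018
time_s 22.225
qpos [ 1.3450e-01  5.2730e-01  1.3647e+00  1.0000e-04  1.2487e+00 -2.0546e+00]
ee_pos [0.6148 0.1201 0.159 ]
eef_rot [-3.1413e+00  7.0000e-04 -2.5234e+00]
force [-1.938  -0.5342  4.6743]
moment [0.1605 0.2815 0.0452]
grip_width 0.018
```

Gripped at 18.0 mm. The knob lies at +1.43 rad from the axis, so about 2.33 rad clockwise is needed. I'll wind 2.16 rad first, then refine by eye.

```bash
python3 -m creep '{"xyz":[[0,0,0.2],[0,0,0.3],[0,0,0.3],[0,0,0.3],[0,0,0.3]],"spin":[0.09,0.18,0.18,0.18,0.18]}';python3 -m creep '{"xyz":[[0,0,0.3],[0,0,0.3],[0,0,0.3],[0,0,0.3],[0,0,0.3]],"spin":[0.18,0.18,0.18,0.18,0.18]}';python3 -m creep '{"xyz":[[0,0,0.3],[0,0,0.2],[0,0,0]],"spin":[0.18,0.18,0]}'
python3 - <<'E'
from h import *
state();shot('top','t10');shot('wrist','w10');shot('scene','s10')
a,_=load('t10')
cv2.imwrite('pics/ct10.png',cv2.resize(a[130:300,140:380],None,fx=3.3,fy=3.3,interpolation=cv2.INTER_CUBIC)[:,:,::-1])
E
```

```text
time_s: 22.85
ee_pos: [0.6149, 0.1199, 0.1577]
eef_rot: [-3.142, 0.001, 2.944]
force: [-1.2, -1.8, 6.2]
grip_width: 0.0178
time_s: 23.48
ee_pos: [0.6147, 0.1196, 0.1563]
eef_rot: [3.141, 0.001, 2.044]
force: [-2.2, -2.7, 7.5]
grip_width: 0.0176
time_s: 23.85
ee_pos: [0.6146, 0.1196, 0.1557]
eef_rot: [3.141, 0.001, 1.687]
force: [-3.3, -4.1, 6.8]
grip_width: 0.0177
time_s 23.85
qpos [ 1.3400e-01  5.3040e-01  1.3682e+00 -7.0000e-04  1.2430e+00  1.8300e-02]
ee_pos [0.6146 0.1196 0.1557]
eef_rot [3.1415e+00 7.0000e-04 1.6867e+00]
force [-3.3369 -4.0982  6.825 ]
moment [-0.6664  0.7713 -0.1653]
grip_width 0.0177
```

View pics/ct10.png

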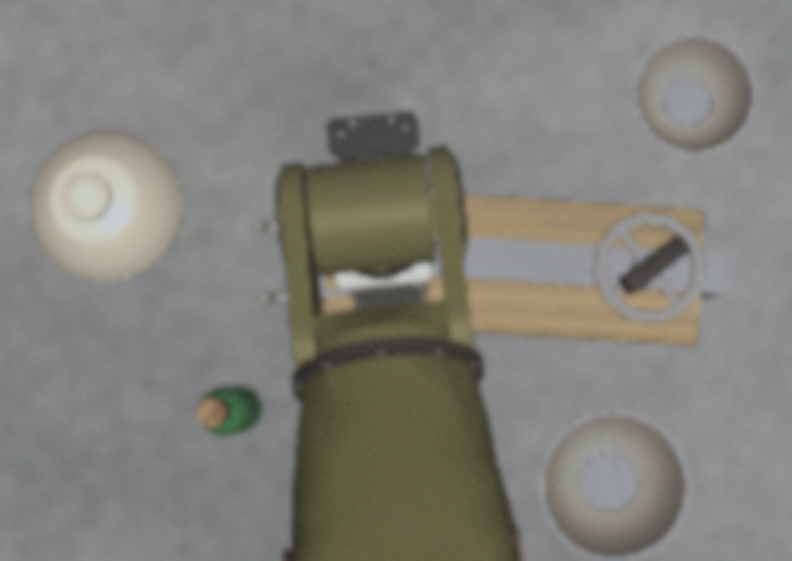

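View pics/w10.png

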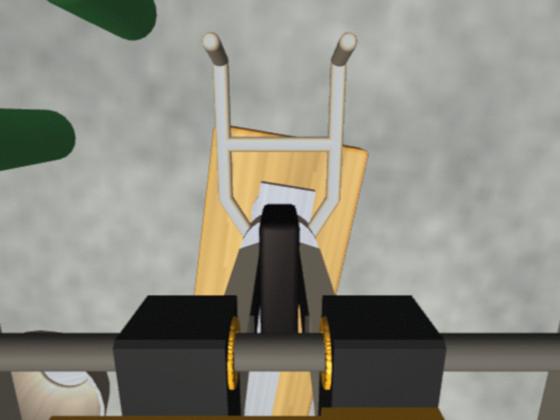

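View pics/s10.png

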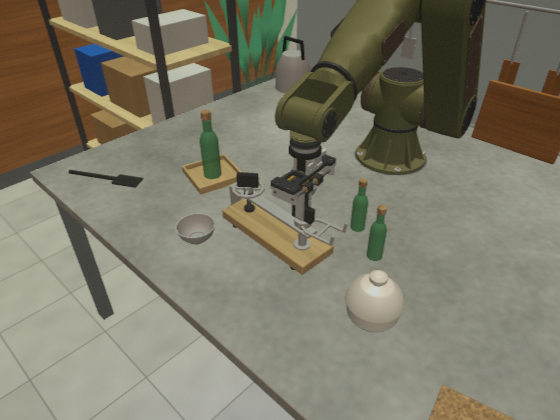

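In the wrist view the prong tips at (211,41) and (347,41) are symmetric about the tool axis, so the prongs point along the tool's yaw, 1.687. I'll refine the knob position with a contour fit in both fixed views.

```bash
python3 - <<'E'
from meas import *
t,mt=load('t10');s,ms=load('s10');w,mw=load('w10')
k1=cv2.resize(t[165:225,140:205],None,fx=8,fy=8,interpolation=cv2.INTER_CUBIC)
k2=cv2.resize(s[260:335,340:410],None,fx=6,fy=6,interpolation=cv2.INTER_CUBIC)
k2=cv2.copyMakeBorder(k2,0,480-450,0,0,cv2.BORDER_CONSTANT)
out=np.hstack([k1,k2])[:480,:800]; g=out.astype(np.float32); g=np.clip((g-90)*1.6,0,255).astype(np.uint8)
cv2.imwrite('pics/k.png',g[:,:,::-1]); print(k1.shape,out.shape)
A,B=plane(mw,(211,41),.144),plane(mw,(347,41),.144);print('tips',A,B,np.linalg.norm(A-B),(A+B)/2)
M=(A+B)/2; print('dir from TCP axis',np.arctan2(M[1]-.1196,M[0]-.6146))
A,B=plane(mt,(140+265/3.3,130+227/3.3),.144),plane(mt,(140+268/3.3,130+297/3.3),.144);print('tips top',A,B,np.linalg.norm(A-B),(A+B)/2)
E
```

```text
(480, 520, 3) (480, 800, 3)
tips [0.5725 0.2222 0.144 ] [0.6316 0.2292 0.144 ] 0.059454392752021745 [0.602  0.2257 0.144 ]
dir from TCP axis 1.6886681921303113
tips top [0.6275 0.2198 0.144 ] [0.5703 0.2159 0.144 ] 0.05732642956237786 [0.5989 0.2179 0.144 ]
```

View pics/k.png

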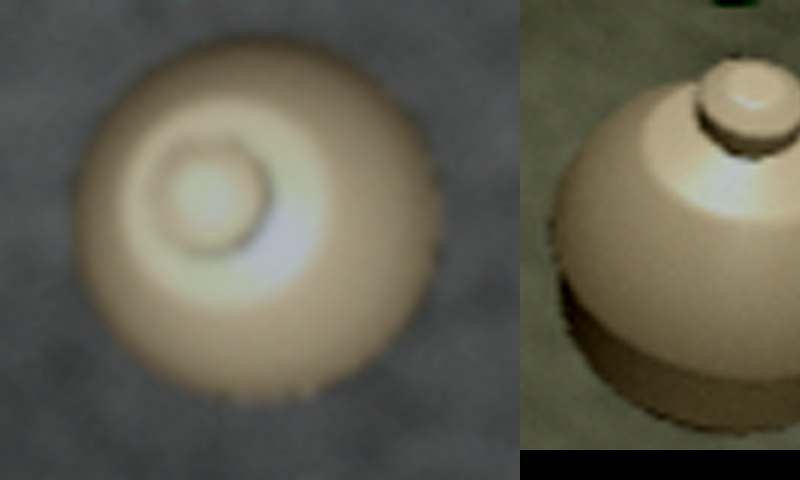

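```bash
python3 - <<'E'
from meas import *
t,mt=load('t10');s,ms=load('s10');w,mw=load('w1')
kt=(165.8,188.8);ks=(377.7,275.75)
K1=plane(mt,kt,.127);K2=plane(ms,ks,.127);print('knob',K1,K2,tri(mt,kt,ms,ks),plane(mw,(543,245),.135))
# roaster silhouette circle (top) check
for C in((.6146,.1196),(.6135,.119),(.6145,.121)):
    print([round(float(np.arctan2(K[1]-C[1],K[0]-C[0])),4) for K in(K1,K2)])
E
```

```text
knob [0.6541 0.3717 0.127 ] [0.6517 0.3698 0.127 ] (array([0.6538, 0.371 , 0.1294]), np.float64(0.00016476563389554422)) [0.6517 0.3716 0.135 ]
[1.4155, 1.4237]
[1.4116, 1.4197]
[1.4143, 1.4225]
```

The knob is at about (0.653, 0.371, 0.129), so the target direction is ≈ 1.42. I'll turn another 0.265 rad, release, and check with the wrist camera in a single view that has both the head and the knob.

```bash
python3 -m creep '{"xyz":[[0,0,0.2],[0,0,0.2],[0,0,0],[0,0,0]],"spin":[0.135,0.13,0,0]}'
python3 -m creep '{"xyz":[[0,0,0],[0,0,0],[0,0,0],[0,0,-10],[0,0,-30]],"spin":[0,0,0,0,0]}' 50 50; python3 -m creep '{"xyz":[[0,0,-50],[20,0,-60],[50,0,-50],[10,0,-40],[0,0,0]],"spin":[0,0,0,0,0]}'
python3 - <<'E'
from h import *
state();shot('wrist','w11');shot('top','t11')
E
```

```text
time_s: 24.5
ee_pos: [0.6145, 0.1196, 0.1553]
eef_rot: [3.142, 0.001, 1.424]
force: [-4.4, -3.2, 7.2]
grip_width: 0.0178
time_s: 25.12
ee_pos: [0.6141, 0.12, 0.1944]
eef_rot: [-3.139, 0.001, 1.425]
force: [0.1, 0.1, 0.1]
grip_width: 0.0498
time_s: 25.75
ee_pos: [0.6255, 0.1942, 0.3919]
eef_rot: [3.136, -0.002, 1.426]
force: [0.2, 0.5, -0.7]
grip_width: 0.0501
time_s 25.75
qpos [2.4510e-01 5.0620e-01 8.6570e-01 1.0000e-04 1.7638e+00 3.8980e-01]
ee_pos [0.6255 0.1942 0.3919]
eef_rot [ 3.1362e+00 -2.3000e-03  1.4261e+00]
force [ 0.1867  0.5211 -0.7035]
moment [-0.1031  0.0663 -0.0015]
grip_width 0.0501
```

View pics/w11.png

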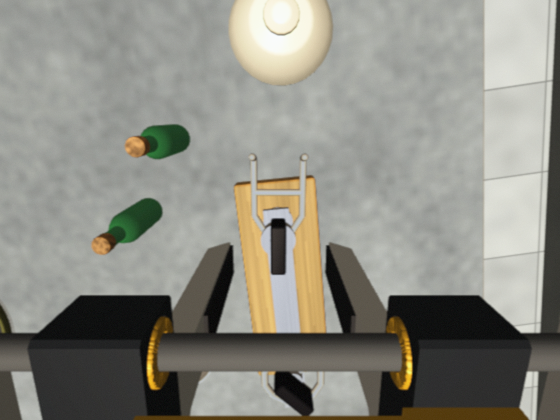

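Wrist view: knob at (281,15), prong tips at (253,157) and (304,157), grip bar at (278,246), all nearly in line. I'll measure the angle precisely.

```bash
python3 - <<'E'
from h import *
w,_=load('w11')
c=np.hstack([cv2.resize(w[0:60,245:317],None,fx=5,fy=5,interpolation=cv2.INTER_CUBIC),])
d=cv2.resize(w[140:280,240:320],None,fx=4,fy=4,interpolation=cv2.INTER_CUBIC)
out=np.zeros((560,690,3),np.uint8);out[:300,:360]=np.clip((c.astype(float)-100)*1.6,0,255);out[:560,365:685]=d
cv2.imwrite('pics/c11.png',out[:,:,::-1])
E
```

```text
(no output)
```

View pics/c11.png

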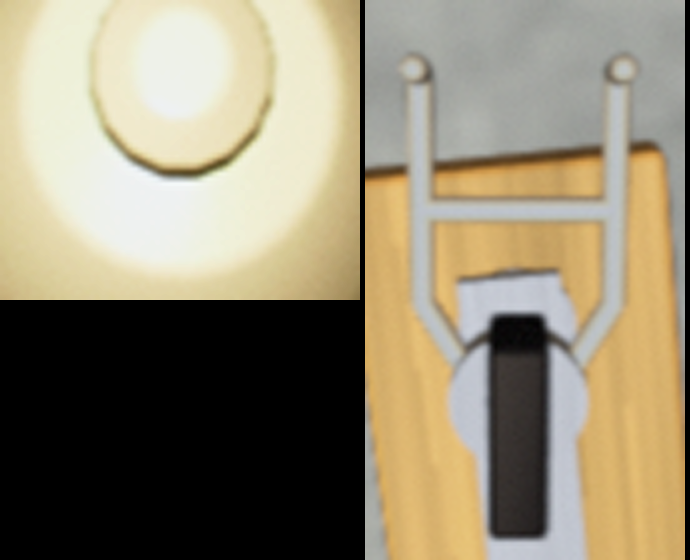

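```bash
python3 - <<'E'
from meas import *
w,mw=load('w11')
g=.1465; # grip z now
K=plane(mw,(281,15),.129)
T1,T2=plane(mw,(251.9,156.6),g-.003),plane(mw,(303.9,156.6),g-.003);T=(T1+T2)/2
P,Q=plane(mw,(278,226.6),g+.018),plane(mw,(278,273.9),g+.018);C=(P+Q)/2
ang=lambda a,b:round(float(np.arctan2(b[1]-a[1],b[0]-a[0])),4)
print('K',K,'C',C,np.linalg.norm(P-Q),np.linalg.norm(T1-T2),np.linalg.norm((T-C)[:2]))
print('prong C->T',ang(C,T),'bar',ang(Q,P),'perp tips',ang(T1,T2)+np.pi/2,'C->K',ang(C,K), 'T->K',ang(T,K))
# prong rods direction: base px
A,B=plane(mw,(240+(415-365+.5)/4-.5,140+20),g-.031),plane(mw,(240+(424-365+.5)/4-.5,140+75),g-.031)
D,E=plane(mw,(240+(621-365+.5)/4-.5,140+20),g-.031),plane(mw,(240+(612-365+.5)/4-.5,140+75),g-.031)
print('rods',ang(B,A),ang(E,D))
E
```

```text
K [0.6548 0.372  0.129 ] C [0.6144 0.1199 0.1645] 0.05839841188183979 0.05921703330231441 0.10607221791462616
prong C->T 1.4256 bar 1.4251 perp tips 1.4252963267948966 C->K 1.4122 T->K 1.4026
rods 1.4474 1.4025
```

The prongs point to 1.425 and the knob bearing is 1.412 (the other views gave 1.416–1.424), so the error is at most about 0.7°. The arm was still settling and the knob was cut by the frame edge, so I'll check again from a settled pose with the knob fully in view.

```bash
python3 -m creep '{"xyz":[[30,0,-20],[20,0,-20],[0,0,0],[0,0,0],[0,0,0]],"spin":[0,0,0,0,0]}'
python3 - <<'E'
from h import *
state();w,_=shot('wrist','w12');shot('top','t12')
c=cv2.resize(w[0:90,235:335],None,fx=4,fy=4,interpolation=cv2.INTER_CUBIC)
d=cv2.resize(w[150:290,235:325],None,fx=4,fy=4,interpolation=cv2.INTER_CUBIC)
out=np.zeros((560,770,3),np.uint8);out[:360,:400]=np.clip((c.astype(float)-100)*1.6,0,255);out[:560,405:765]=d
cv2.imwrite('pics/c12.png',out[:,:,::-1])
E
```

```text
time_s: 26.48
ee_pos: [0.6327, 0.2417, 0.4272]
eef_rot: [-3.14, 0.001, 1.424]
force: [0.9, -0.2, -0.5]
grip_width: 0.0501
time_s 26.475
qpos [ 3.1090e-01  6.0040e-01  6.4430e-01 -1.0000e-04  1.8984e+00  4.5790e-01]
ee_pos [0.6327 0.2417 0.4272]
eef_rot [-3.1403e+00  7.0000e-04  1.4238e+00]
force [ 0.8974 -0.1824 -0.5227]
moment [-0.0034  0.0466 -0.006 ]
grip_width 0.0501
```

View pics/c12.png

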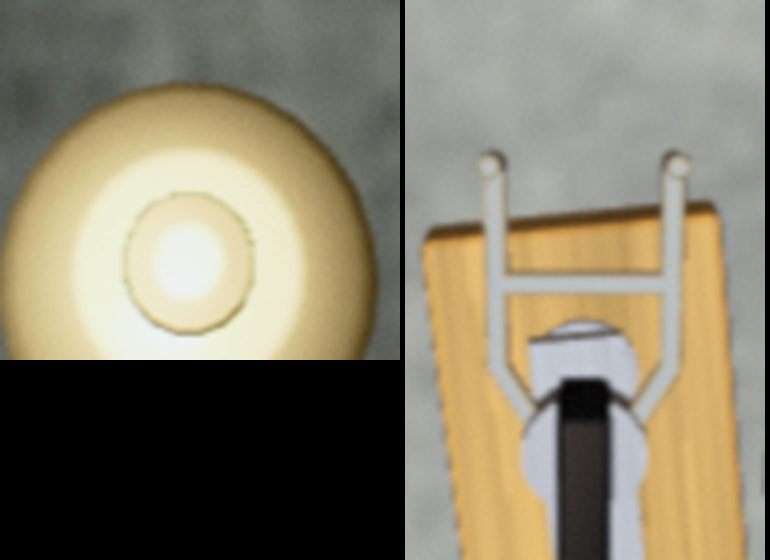

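View pics/w12.png

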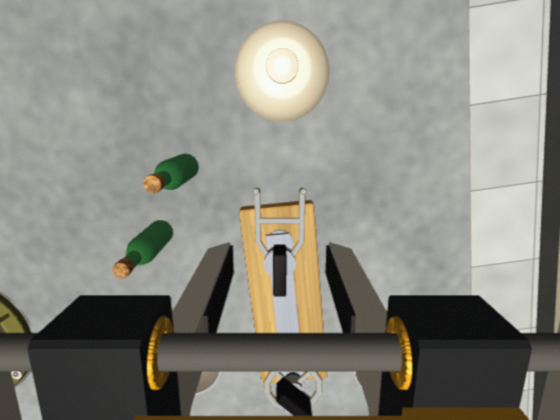

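```bash
python3 - <<'E'
from meas import *
w,mw=load('w12')
g=.1465
K=plane(mw,(282,65.4),.129)
T1,T2=plane(mw,(255.9,190.7),g-.003),plane(mw,(302.6,190.9),g-.003);T=(T1+T2)/2
P,Q=plane(mw,(279.25,254.6),g+.018),plane(mw,(279.3,296),g+.018);C=(P+Q)/2
ang=lambda a,b:round(float(np.arctan2(b[1]-a[1],b[0]-a[0])),4)
print('K',K,'C',C,np.linalg.norm(P-Q),np.linalg.norm(T1-T2))
print('prong C->T',ang(C,T),'bar',ang(Q,P),'perp',ang(T1,T2)+np.pi/2,'C->K',ang(C,K), 'T->K',ang(T,K))
t,mt=load('t12')
cv2.imwrite('pics/ct12.png',cv2.resize(t[130:300,140:380],None,fx=3.3,fy=3.3,interpolation=cv2.INTER_CUBIC)[:,:,::-1])
E
```

```text
K [0.6552 0.3733 0.129 ] C [0.6142 0.1189 0.1645] 0.05815936514812617 0.05928077818524705
prong C->T 1.4242 bar 1.4248 perp 1.4194963267948966 C->K 1.4112 T->K 1.4019
```

View pics/ct12.png

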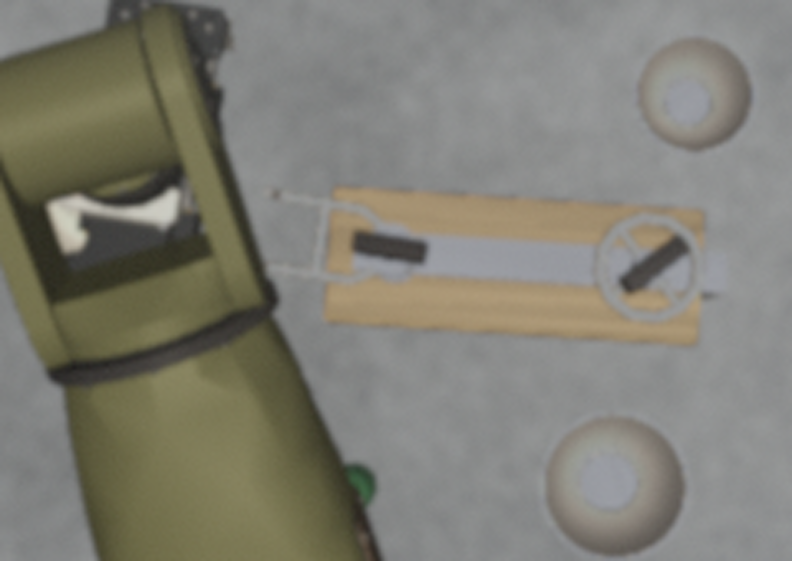

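Two settled views agree that the prongs are within 0.013 rad (0.7°) of the knob's centre, about 3 mm at the 40 mm knob. A regrasp would disturb it about as much, so I'll leave it. One last look at the whole scene.

```bash
python3 - <<'E'
from h import *
shot('scene','s13');s,_=load('s13')
E
```

```text
(no output)
```

View pics/s13.png

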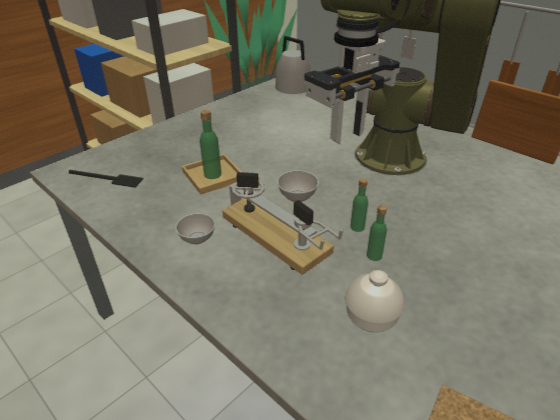

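The bottle stands upright in the tray at (210,150), the pad is on the board at (249,208), and the prongs point at the roaster knob at (379,277). The bowls, roaster and small bottles haven't moved, and the gripper is open and clear. Handing in.

```bash
python3 - <<'E'
from station import ctrl
print(ctrl.hand_in(), ctrl.get_obs()['time_s'])
E
```

```text
the job is handed in; nothing more can be done
the job is handed in; nothing more can be done
```

The job is done as asked and handed in at about 27 s of the 72 s allowed.

- **Bottle:** I moved the largest of the three green bottles onto the tray. It stands upright near the centre in the final picture. The first grip caught the edge of the cork, so I reopened and went 4 mm lower, but the pads still read about 31 mm, not the neck's 28 mm. It was carried by the base of the cork with no sign of slipping.
- **Clamp:** I wound the handwheel clockwise about 2.45 rad to its hard stop, where the moment jumped from 0.11 to 1.36 N m. In the picture the pad sits on the board. I let go without turning back.
- **Cradle head:** Only after that, I screwed the head clockwise about 2.34 rad. Two wrist views put the prongs within about 0.013 rad (0.7°) of the knob's centre, some 3 mm at the knob. The fixed cameras put the knob at slightly different bearings, with the error anywhere from under 0.1° to 0.6°, so I left it as it was.
- **Everything else:** The roaster, both bowls and the small bottles look unmoved, and the gripper is open and touching nothing.

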